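# Clip the green battery pack into the charging dock

### The job

Put the green-trimmed clipper battery pack on charge: hold it tilted to hook its lip under the aluminium rail of the charging dock, then rock its other end down until the yellow catch clicks over its foot and it sits fully home. Rock it down under control rather than letting it drop, let go of it, and leave everything else on the table where it is.

Things in the scene. Friction and masses are not known exactly. Their poses are not given: they have to be found in the camera images.
- pack: Loose light grey battery pack with green trim, 0.22 to 0.37 kg, 96 x 42 x 45 mm high (x -46 to 50, y +-21), with a lip at its -x end and a foot at its +x end. Grasp it across the 42 mm width. Origin: centre of the underside. It starts flat on the table, lip end towards the robot, yaw within 20 degrees.
- pack_lip (a point): Middle of the lower edge of the lip's free end, at (-64, 0, 0) mm in the pack's frame; axes as the pack. The green lip, 5 mm thick and 42 wide, sticks out 18 mm level with the underside (x -46 to -64).
- pack_foot (a point): Middle of the lower edge of the foot's free end, at (57, 0, 0) mm in the pack's frame; axes as the pack. The green foot, 8 mm thick and 30 wide, sticks out 7 mm level with the underside (x 50 to 57).
- dock: White charging dock fixed to the table, 166 (x) x 84 (y) mm; origin at the centre of its underside, on the table; z up. Flat floor 16 mm above the table. Rail at its -x end (nearer the robot), yellow catch at its +x end between two grey guard posts (45 mm above the floor, inner faces x = 60, |y| 16 to 26). Low cheeks (6 mm high, x -30 to 40, |y| from 25) leave the pack 4 mm each side.
- bay (a point): Where the pack's origin goes when home, within 2 or 3 mm, axes parallel: centre of the dock's floor, at (0, 0, 16) mm in the dock's frame; axes as the dock.
- rail (a point): Middle of the aluminium rail's overhanging edge, at (-57, 0, 28.5) mm in the dock's frame, axes as the dock. Web behind it at x = -66. The overhang's underside slopes from 12.5 mm above the floor at this edge to 6 mm at the web; its top is 17 mm above the floor; 70 mm wide. The lip enters low from +x, pack tilted 22 to 38 degrees foot end up; the guard posts bar a flat entry.
- catch (a joint): Yellow sprung catch, sliding along the dock's +x, in m: 0 at rest, 0.010 at most. Spring 2 N plus 0.8 N/mm. At rest its nose is at x = 53 mm, underside 9.5 mm above the floor, sloping top from 11.5 to 22.5 mm. The foot coming down pushes it back some 4 mm, then it snaps over the foot and reads about 0 again; pressing the foot end down takes about 5 to 12 N.
- spare: Loose pack of the same shape as the green one but with orange trim, lying flat on the table; leave it alone. Origin: centre of the underside.
- clippers: Loose blue and black hair clippers lying on the table, 185 x 46 x 38 mm; leave alone. Origin under the middle of the blue body.
- slicker: Loose blue slicker brush lying on the table, 55 x 90 mm head and a handle towards -x, 19 mm high; leave alone. Origin under the head.
- comb: Loose steel comb lying on the table, 190 x 37 x 6 mm, long along x; leave alone. Origin under its middle.
- jar: Loose low clear jar of coloured treats, 84 mm across, 60 mm high; leave alone. Origin under its centre.
- spray: Loose white and green bottle, 60 mm across, 170 mm high; leave alone. Origin under its centre.
Mind the look-alikes: they are no part of the job. Leave any pink or red look-alike of the pack alone.

How it is judged:
By the outcome, as a careful person would: the job done as asked, in the order asked, and still so for the second after the job is handed in, with the robot touching nothing.
It also fails if it takes over 51 s, if anything falls off the work surface, if the arm or the gripper's body presses on something with over 40 N, if the wrist force passes 120 N, or if a joint passes its speed limit or range.

### The arm

A 7-joint arm with a two-finger parallel gripper is mounted at the origin on the work surface. World frame = base frame: x ahead of the robot, y to its left, z up, the work surface at z = 0. Lengths are in m, angles in degrees, forces in N, time in s.
With the tool pointing down it reaches from about 0.425 to 0.875 m from the base axis. Payload 4.7 kg.
Tool frame: the origin (TCP) lies on the centre line of the jaws, within the pads' length; the fingertips stand 19 mm ahead of it and the grasp point (between the pads) is the TCP; z points along the fingers, y is the line along which they close (so a half turn about z gives the same grasp; the last joint's range is limited). The gripper opens to 87 mm and grips with 3 to 60 N. Pads are 19 mm wide; open, the fingers measure 117 mm over their backs; the gripper's body (75 mm by 190 mm) begins 51 mm behind the grasp point.
Start: joints at [67.5, 18.392, -4.016, 83.108, 1.295, 78.541, -3.26], TCP at [0.257, -0.597, 0.242] pointing down, gripper open.
Joint ranges: [-163.93, 163.93], [-17.29, 119.83], [-79.2, 71.16], [3.27, 140.29], [-89.18, 269.18], [5.43, 117.66], [-154.24, 154.24]. Speed limits (degrees/s): [147.25, 147.25, 180, 180, 180, 180, 180].

### API

Orientations are given as [roll, pitch, yaw] about the fixed x, y, z axes, in that order (R = Rz(yaw) Ry(pitch) Rx(roll)).
In Python, from cell import env, imaging gives the robot as it stands.
- The arm moves only by the shell command python3 -m crank 'ROWS' [OPENING] [FORCE]. ROWS is JSON, a list of rows, each an object of numbers: "x", "y", "z": the shift along the tool's x, y, z in m; "turn": the turn about the tool's z in rad. In form: [{"x": .., "y": .., "z": .., "turn": ..}, ...]. A call has 1 to 12 rows; each row is the pose to reach, as a shift and turn from the pose commanded when the call began, along the tool's axes at that moment; what a row does not reach only later rows make up. A row lasts 1/8 s, in which the tool goes at most 62.5 mm and 10.7 degrees, less where a joint would pass 70% of its speed; a pose out of reach is approached as far as the arm can. A call with a gripper value outside its range is refused whole. OPENING is the finger opening in m, from 0 to 0.087, set as the call begins (- or left out, the last holds). The fingers move at their own pace and stop on an object; FORCE is the grip in N (left out, the last holds). Time passes only in rows, so rows that repeat a pose let the fingers close. It gives the time, the measured TCP pose, the force, the opening and the grip force at its end, in the units of the state.
- env.get_obs(): the state, without advancing time (a new reading comes with each control period).
- imaging.read_camera(name): name is "scene" or "top"; returns the picture (384x512x3 uint8, red, green, blue); there is no depth.
- imaging.get_calibration(name): a dict with "camera_matrix" (3x3 intrinsics, pixels), "position" and "attitude" of the camera in the world. Camera axes: x right, y up, looking along -z (the intrinsics and any distortion apply to the point x, -y, -z); pixel columns grow to the right and rows downward; lengths in m; the calibration is good to about 2 mm. A picture is of the moment at which its call begins. get_calibration takes no time and is no camera call.
- env.sign_off(): hands the job in; it is judged then, once.
The state is a dict: "time_s": time; "qpos": joint angles; "joint_velocities": joint speeds; "effort": joint torques, N m; "tool_pos": TCP position; "tool_rot": TCP orientation; "force": force on the tool from outside, world axes, zero at the start; "wrist_torque": the same for the moment, N m; "grip_width": finger opening in m; "grasp_force": force on a finger pad.
Only numpy, scipy, OpenCV 4.12 (cv2) and the standard library are available. Lean on these libraries where they do the work, as an engineer would, in place of code of your own. Each camera call takes 0.05 s, during which the arm holds its last target. There are 200 camera calls.

## Working session

There is one attempt and no reset: what is moved stays moved. The work goes in short steps, Python scripts to look and compute and a shell command to move; the robot and the scene stay as the last step left them, time stands still between calls to the robot, and variables do not carry over. Pictures are saved under pics/ and viewed, at most 10 in all, crops included, and the job is handed in when it is done.

```bash
ls; mkdir -p pics
python3 - <<'E'
from cell import env, imaging
import cv2
for n in("scene","top"):
    cv2.imwrite(f"pics/{n}0.png",cv2.resize(imaging.read_camera(n)[:,:,::-1],(800,600),interpolation=cv2.INTER_CUBIC))
    print(n,imaging.get_calibration(n))
print(env.get_obs())
E
```

```text
pics
scene {'camera_matrix': array([[440.62457265,   0.        , 249.22497318],
       [  0.        , 440.62457265, 191.20928996],
       [  0.        ,   0.        ,   1.        ]]), 'position': array([ 1.26011649, -0.64307629,  0.84545231]), 'attitude': array([49.75504744, -0.46711628, 45.75456469])}
top {'camera_matrix': array([[472.99168081,   0.        , 256.11099764],
       [  0.        , 472.99168081, 185.16890928],
       [  0.        ,   0.        ,   1.        ]]), 'position': array([ 0.35441352, -0.01946798,  1.65475327]), 'attitude': array([  8.02462735,   0.61812701, -88.65459769])}
{'time_s': 0.1, 'qpos': array([67.49943447, 18.43416707, -4.01568697, 83.16912677,  1.29380732,
       78.54186505, -3.26045495]), 'joint_velocities': array([ 0.01576368, -0.22473005, -0.07702653, -0.10285823,  0.02558447,
        0.02988867, -0.07392568]), 'effort': array([ 5.49283891e-05, -4.92573452e+01, -4.05779500e-01, -3.13400173e+01,
       -6.42525335e-02,  3.94949690e-02,  9.40784116e-05]), 'tool_pos': array([ 0.25696664, -0.59652809,  0.24056756]), 'tool_rot': array([-1.79900011e+02,  4.37653969e-03,  2.33096454e+01]), 'force': array([1.04030492, 1.42648031, 0.10280401]), 'wrist_torque': array([-0.03850106,  0.01636208,  0.0200896 ]), 'grasp_force': 0.0, 'grip_width': 0.0868972899039899}
```

View pics/scene0.png

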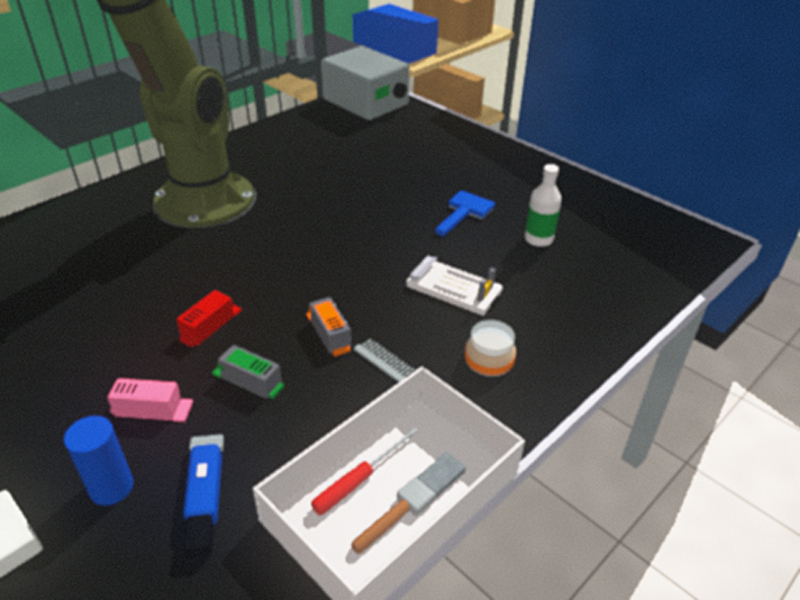

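View pics/top0.png

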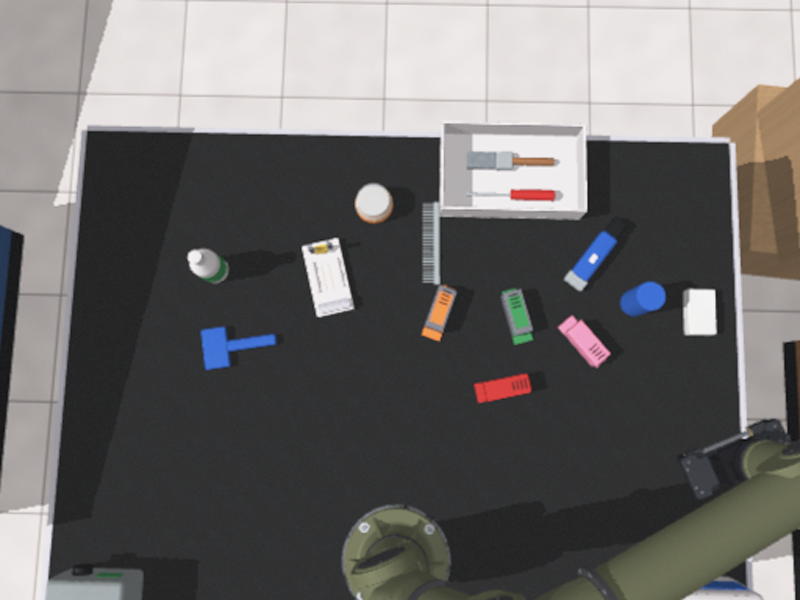

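```bash
cat > h.py <<'E'
import numpy as np, cv2
from scipy.spatial.transform import Rotation as R
from scipy.optimize import least_squares
from cell import env, imaging
def cam(n):
    c=imaging.get_calibration(n); return c["camera_matrix"],np.array(c["position"]),R.from_euler('xyz',c["attitude"],degrees=True).as_matrix(),c
def proj(n,P):
    K,p,A,_=cam(n); q=(np.atleast_2d(P)-p)@A; q=q*[1,-1,-1]; u=q@K.T; return u[:,:2]/u[:,2:]
def ray(n,uv):
    K,p,A,_=cam(n); d=np.linalg.inv(K)@[uv[0],uv[1],1]; return p,A@(d*[1,-1,-1])
def plane(n,uv,z):
    p,d=ray(n,uv); return p+d*(z-p[2])/d[2]
def tri(u1,u2):
    f=lambda X: np.r_[proj("scene",X)[0]-u1,proj("top",X)[0]-u2]
    s=least_squares(f,[.6,0,.02]); return s.x,s.fun
E
python3 - <<'E'
from h import *
s=imaging.read_camera("scene")[:,:,::-1];t=imaging.read_camera("top")[:,:,::-1]
np.save("s.npy",s);np.save("t.npy",t)
def crop(I,u,v,w=50,h=38): return cv2.resize(I[v:v+h,u:u+w],(400,300),interpolation=cv2.INTER_CUBIC)
C=[crop(s,134,217),crop(t,306,182),crop(s,258,163,66,50)[:300],crop(t,184,150,74,55)]
cv2.imwrite("pics/c1.png",np.vstack([np.hstack(C[:2]),np.hstack(C[2:])]))
print(cam("scene")[3].keys())
# rough checks
print(plane("top",np.array([517,315])*.64,.045),plane("top",np.array([328,277])*.64,.016))
print(proj("scene",plane("top",np.array([517,315])*.64,.045))/.64)
E
```

```text
dict_keys(['camera_matrix', 'position', 'attitude'])
[ 0.52985998 -0.25336649  0.045     ] [0.60938171 0.16644114 0.016     ]
[[244.16376713 357.56047042]]
```

View pics/c1.png

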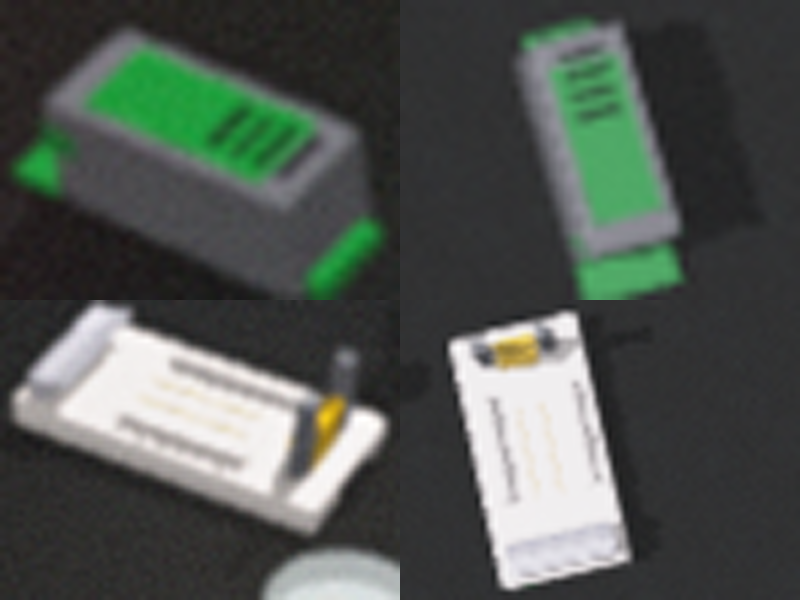

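```bash
cat > fit.py <<'E'
from h import *
def px(off,sc,L): return (np.array(L,float)+.5)/sc-.5+off
def fit(M,S,T,x0):
    M=np.array(M,float)/1000
    ks=[i for i,a in enumerate(S) if a is not None]; kt=[i for i,a in enumerate(T) if a is not None]
    def f(v,):
        c,s=np.cos(v[3]),np.sin(v[3]); W=M@np.array([[c,s,0],[-s,c,0],[0,0,1]])+v[:3]
        return np.r_[(proj("scene",W[ks])-[S[i] for i in ks]).ravel(),(proj("top",W[kt])-[T[i] for i in kt]).ravel()]
    r=least_squares(f,x0,loss='soft_l1'); f0=f(r.x).reshape(-1,2)
    print("pose mm",(r.x[:3]*1000).round(1),"yaw",np.degrees(r.x[3]).round(2)); print(f0.round(1).tolist())
    return r.x
if __name__=="__main__":
    M=[(-46,21,45),(-46,-21,45),(50,21,45),(50,-21,45),(-64,-21,0),(57,15,8),(-64,-21,5),(-46,-21,0)]
    sp=lambda *a:px([134,217],8,a); tp=lambda *a:px([306,182],8,a)
    fit(M,[sp(125,28),sp(45,103),sp(362,130),sp(285,210),sp(12,178),sp(382,222),None,sp(60,193)],
      [tp(185,257),tp(282,233),None,tp(222,22),None,tp(122,42),tp(283,280),None],[.53,-.25,0,.2])
    M=[(83,42,16),(83,-42,16),(83,-42,0),(-83,-42,16),(-83,-42,0),(-83,42,16)]
    sp=lambda *a:px([258,163],[6.06,6.],a); tp=lambda *a:px([184,150],[5.405,5.4545],a)
    fit(M,[sp(388,120),sp(315,215),sp(315,235),sp(12,100),sp(12,125),None],
      [tp(50,42),tp(178,12),None,tp(232,260),None,tp(103,288)],[.61,.166,0,.2])
E
python3 fit.py
```

```text
pose mm [ 5.375e+02 -2.536e+02 -3.000e-01] yaw 16.72
[[-0.3, -0.8], [-0.8, -0.2], [0.1, -0.5], [-0.4, 0.1], [0.6, 0.2], [-0.2, 0.5], [-0.0, 0.8], [0.2, 0.3], [-0.1, 0.0], [-0.7, -0.5], [-0.2, -0.7], [-0.6, 0.1]]
pose mm [612.  169.5  -1.7] yaw 14.8
[[-0.3, -0.1], [-0.2, -0.2], [-0.7, 0.6], [-0.3, 0.1], [-0.4, -0.0], [-0.4, -0.5], [-1.0, -0.4], [-0.5, -0.6], [-0.0, -0.2]]
```

```bash
cat >> h.py <<'E'
PK=(.5375,-.2536,16.7); DK=(.612,.1695,14.8)
def pt(fr,x,y=0):
    a=np.radians(fr[2]); return np.array([fr[0]+x*np.cos(a)-y*np.sin(a),fr[1]+x*np.sin(a)+y*np.cos(a)])
def go(x,y,z,yaw):
    o=env.get_obs(); A=R.from_euler('xyz',o["tool_rot"],degrees=True).as_matrix()
    print("shift",(A.T@(np.array([x,y,z])-o["tool_pos"])).round(4),"turn",round(-np.radians(yaw-o["tool_rot"][2]),4))
E
python3 -c "
from h import *
go(*pt(PK,36),.13,PK[2])"
python3 -m crank '[{"x":0.428,"y":-0.2,"z":0,"turn":0.115},{"x":0.428,"y":-0.2,"z":0,"turn":0.115},{"x":0.428,"y":-0.2,"z":0,"turn":0.115},{"x":0.428,"y":-0.2,"z":0,"turn":0.115},{"x":0.428,"y":-0.2,"z":0,"turn":0.115},{"x":0.428,"y":-0.2,"z":0,"turn":0.115},{"x":0.428,"y":-0.2,"z":0,"turn":0.115},{"x":0.428,"y":-0.2,"z":0,"turn":0.115},{"x":0.428,"y":-0.2,"z":0.05,"turn":0.115},{"x":0.428,"y":-0.2,"z":0.11,"turn":0.115},{"x":0.428,"y":-0.2,"z":0.11,"turn":0.115}]' 0.075 10
python3 -c "
from h import *
go(*pt(PK,36),.03,PK[2])"
```

```text
shift [36.1541  3.9396  0.1042] turn 0.1154
time_s: 1.58
tool_pos: [0.5672, -0.2426, 0.1263]
tool_rot: [-179.6, 0.5, 16.7]
force: [-1.5, -0.1, -0.2]
grip_width: 0.0748
grasp_force: 0.0
shift [ 3.59679e+01  2.30000e-02 -2.13900e-01] turn 0.0006
```

```bash
python3 -c "
from h import *
go(*pt(PK,.036),.03,PK[2])"
```

```text
shift [0.0053 0.0027 0.0963] turn 0.0006
```

```bash
python3 -m crank '[{"x":0.005,"y":0.002,"z":0.04,"turn":0},{"x":0.005,"y":0.002,"z":0.075,"turn":0},{"x":0.005,"y":0.002,"z":0.095,"turn":0},{"x":0.005,"y":0.002,"z":0.095,"turn":0},{"x":0.005,"y":0.002,"z":0.095,"turn":0}]' 0.075 10
python3 - <<'E'
from h import *
go(*pt(PK,.036),.03,PK[2])
s=imaging.read_camera("scene")[:,:,::-1];t=imaging.read_camera("top")[:,:,::-1]
cv2.imwrite("pics/g1.png",np.hstack([cv2.resize(I[v:v+80,u:u+80],(400,400),interpolation=cv2.INTER_CUBIC) for I,u,v in((s,120,200),(t,290,160))]))
E
```

```text
time_s: 2.2
tool_pos: [0.5779, -0.245, 0.0387]
tool_rot: [179.9, -0.1, 16.7]
force: [-0.2, 0.0, -0.4]
grip_width: 0.0756
grasp_force: 0.0
shift [-0.0052 -0.0034  0.0087] turn 0.0001
```

View pics/g1.png

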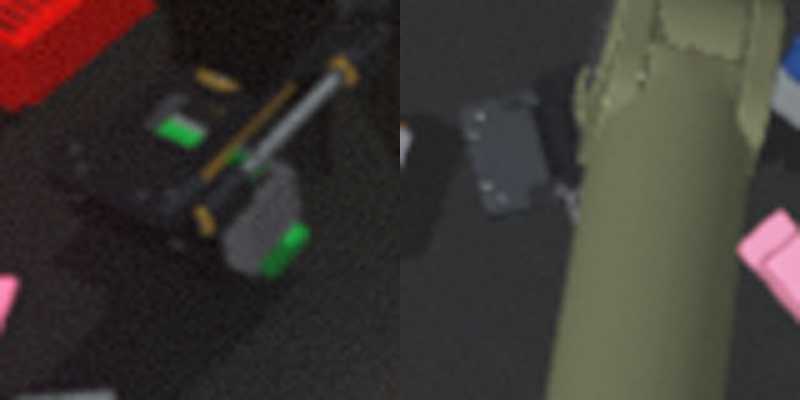

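```bash
python3 -m crank '[{"x":-0.004,"y":-0.002,"z":0.007,"turn":0},{"x":-0.004,"y":-0.002,"z":0.007,"turn":0},{"x":-0.004,"y":-0.002,"z":0.007,"turn":0},{"x":-0.004,"y":-0.002,"z":0.007,"turn":0}]' 
python3 -m crank '[{"x":0,"y":0,"z":0,"turn":0},{"x":0,"y":0,"z":0,"turn":0},{"x":0,"y":0,"z":0,"turn":0},{"x":0,"y":0,"z":0,"turn":0},{"x":0,"y":0,"z":0,"turn":0},{"x":0,"y":0,"z":0,"turn":0}]' 0.03 5 
python3 -c "
from h import *
go(*pt(PK,.036),.03,PK[2]); print(env.get_obs()['force'])"
```

```text
time_s: 2.8
tool_pos: [0.5722, -0.2437, 0.0296]
tool_rot: [180.0, -0.0, 16.7]
force: [0.4, -0.4, 0.3]
grip_width: 0.0752
grasp_force: 0.0
time_s: 3.55
tool_pos: [0.5721, -0.2438, 0.0295]
tool_rot: [180.0, -0.0, 16.7]
force: [0.2, -0.5, -0.9]
grip_width: 0.0418
grasp_force: 5.0
shift [ 0.     -0.0006 -0.0005] turn 0.0003
[ 0.18398376 -0.49625142 -0.89090982]
```

```bash
python3 -m crank '[{"x":-0.003,"y":0,"z":-0.008,"turn":0},{"x":-0.007,"y":0,"z":-0.017,"turn":0},{"x":-0.011,"y":0,"z":-0.025,"turn":0},{"x":-0.016,"y":0,"z":-0.032,"turn":0},{"x":-0.022,"y":0,"z":-0.040,"turn":0},{"x":-0.028,"y":0,"z":-0.046,"turn":0},{"x":-0.028,"y":0,"z":-0.046,"turn":0},{"x":-0.028,"y":0,"z":-0.046,"turn":0}]' - 4
python3 - <<'E'
from h import *
print(env.get_obs()["force"])
s=imaging.read_camera("scene")[:,:,::-1];t=imaging.read_camera("top")[:,:,::-1]
cv2.imwrite("pics/g2.png",np.hstack([cv2.resize(I[v:v+80,u:u+80],(400,400),interpolation=cv2.INTER_CUBIC) for I,u,v in((s,120,200),(t,290,160))]))
E
```

```text
time_s: 4.55
tool_pos: [0.5454, -0.2521, 0.0757]
tool_rot: [180.0, -0.0, 16.7]
force: [1.4, 0.5, -0.9]
grip_width: 0.042
grasp_force: 4.0
[ 1.37433267  0.52231403 -0.87028361]
```

View pics/g2.png

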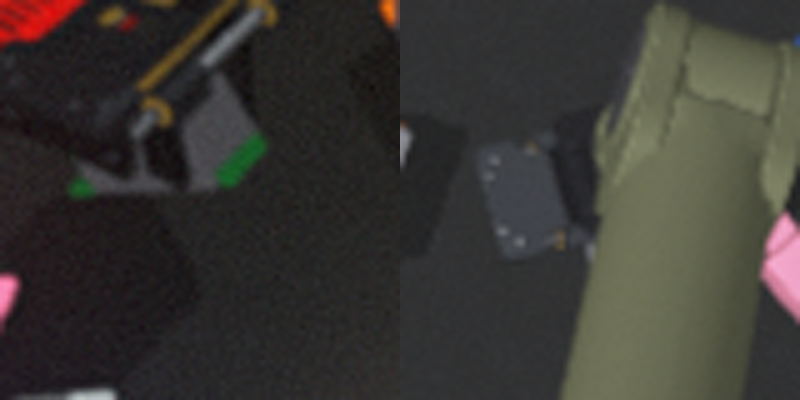

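```bash
cat >> h.py <<'E'
def tilted(tcp,yaw,th,pts,g=(.036,0,.030)):
    Rm=(R.from_euler('z',yaw,degrees=True)*R.from_euler('y',-th,degrees=True)).as_matrix()
    return (np.array(pts)/1000-g)@Rm.T+tcp
E
python3 - <<'E'
from h import *
P=[(-64,-21,0),(-46,-21,0),(50,-21,0),(57,-15,0),(57,15,0),(57,15,8),(57,-15,8)]
o=env.get_obs()
for th in (20,25,30,35):
    W=tilted(o["tool_pos"],16.7,th,P); print(th,"lipz",W[0,2].round(4),((proj("scene",W)-[120,200]+.5)*5-.5).round(0).tolist())
E
```

```text
20 lipz 0.0131 [[58.0, 172.0], [82.0, 175.0], [214.0, 194.0], [231.0, 188.0], [268.0, 150.0], [262.0, 137.0], [225.0, 175.0]]
25 lipz 0.006 [[69.0, 185.0], [91.0, 186.0], [216.0, 192.0], [233.0, 185.0], [270.0, 147.0], [263.0, 135.0], [226.0, 172.0]]
30 lipz -0.0005 [[80.0, 198.0], [101.0, 197.0], [218.0, 190.0], [235.0, 182.0], [272.0, 144.0], [264.0, 132.0], [227.0, 169.0]]
35 lipz -0.0064 [[92.0, 211.0], [111.0, 208.0], [220.0, 188.0], [236.0, 179.0], [273.0, 141.0], [264.0, 128.0], [227.0, 166.0]]
```

```bash
python3 -m crank '[{"x":0,"y":0,"z":0,"turn":0},{"x":0,"y":0,"z":0,"turn":0},{"x":0,"y":0,"z":-0.03,"turn":0},{"x":0,"y":0,"z":-0.06,"turn":0},{"x":0,"y":0,"z":-0.1,"turn":0},{"x":0,"y":0,"z":-0.1,"turn":0},{"x":0,"y":0,"z":-0.1,"turn":0}]' - 45
python3 - <<'E'
from h import *
o=env.get_obs();print(o["force"],o["tool_pos"])
s=imaging.read_camera("scene").astype(int)
G=(s[:,:,1]>s[:,:,0]+30)&(s[:,:,1]>s[:,:,2]+20); G[:, :100]=0; G[:,250:]=0; G[:150]=0
n,l,st,c=cv2.connectedComponentsWithStats(G.astype(np.uint8)); print(st[1:].tolist(),c[1:].round(1).tolist())
P=[(-64,-21,0),(-64,-21,5),(-46,-21,5),(57,-15,0),(57,15,0),(57,15,8),(57,-15,8)]
for th in (20,25,30,35):
    W=tilted(o["tool_pos"],16.7,th,P); print(th,proj("scene",W).round(1).tolist())
u0=c[1:].mean(0).astype(int)-40
cv2.imwrite("pics/g3.png",cv2.resize(s[u0[1]:u0[1]+80,u0[0]:u0[0]+80,::-1].astype(np.uint8),(560,560),interpolation=cv2.INTER_CUBIC));print(u0)
E
```

```text
time_s: 5.52
tool_pos: [0.5443, -0.2512, 0.174]
tool_rot: [-179.9, 0.1, 16.7]
force: [-1.5, 0.4, -3.8]
grip_width: 0.0416
grasp_force: 45.0
[-1.45698465  0.43398517 -3.77823903] [ 0.54429921 -0.25119447  0.17400711]
[[158, 197, 11, 10, 56], [126, 198, 4, 5, 10], [128, 208, 4, 3, 8]] [[163.2, 201.5], [127.8, 199.9], [129.6, 208.8]]
20 [[124.6, 205.7], [123.8, 204.1], [128.7, 204.5], [160.9, 207.2], [168.8, 199.8], [167.5, 197.0], [159.6, 204.4]]
25 [[126.9, 208.6], [126.0, 207.0], [130.6, 206.9], [161.4, 206.6], [169.2, 199.2], [167.7, 196.4], [159.8, 203.8]]
30 [[129.4, 211.4], [128.3, 209.8], [132.6, 209.2], [161.8, 205.9], [169.6, 198.5], [167.9, 195.7], [160.0, 203.1]]
35 [[131.9, 214.1], [130.7, 212.5], [134.7, 211.4], [162.0, 205.1], [169.9, 197.7], [168.0, 195.0], [160.1, 202.4]]
[100 163]
```

View pics/g3.png

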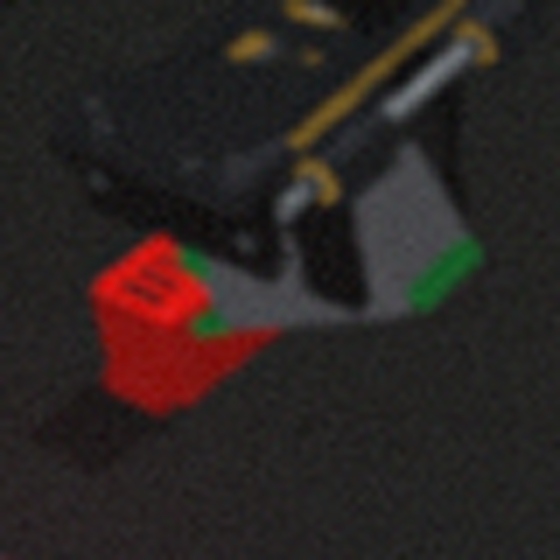

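Run:
```python
from h import *
print(pt(DK,.025)); go(*pt(DK,.025),.175,14.8)
```

```text
[0.63617058 0.17588614]
shift [ 0.2112 -0.3824 -0.0012] turn 0.0335
```

```bash
python3 -m crank '[{"x":0.03,"y":-0.05,"z":0,"turn":0.034},{"x":0.06,"y":-0.105,"z":0,"turn":0.034},{"x":0.09,"y":-0.16,"z":0,"turn":0.034},{"x":0.12,"y":-0.215,"z":0,"turn":0.034},{"x":0.15,"y":-0.27,"z":0,"turn":0.034},{"x":0.18,"y":-0.325,"z":0,"turn":0.034},{"x":0.2,"y":-0.36,"z":0,"turn":0.034},{"x":0.21,"y":-0.382,"z":0,"turn":0.034},{"x":0.21,"y":-0.382,"z":0,"turn":0.034},{"x":0.21,"y":-0.382,"z":0.025,"turn":0.034},{"x":0.21,"y":-0.382,"z":0.045,"turn":0.034},{"x":0.21,"y":-0.382,"z":0.045,"turn":0.034}]' - 45
python3 -m crank '[{"x":0,"y":0,"z":0,"turn":0},{"x":0,"y":0,"z":0,"turn":0},{"x":0,"y":0,"z":0,"turn":0}]'
python3 - <<'E'
from h import *
o=env.get_obs();print(o["force"],o["tool_pos"])
go(*pt(DK,.025),.12,14.8)
I=[imaging.read_camera(n) for n in("scene","top")]
s=I[0].astype(int)
G=(s[:,:,1]>s[:,:,0]+30)&(s[:,:,1]>s[:,:,2]+20); G[:, :200]=0; G[:,330:]=0; G[:110]=0;G[220:]=0
n,l,st,c=cv2.connectedComponentsWithStats(G.astype(np.uint8)); print(st[1:].tolist(),c[1:].round(1).tolist())
P=[(-64,-21,0),(-64,-21,5),(-46,-21,5),(57,-15,0),(57,15,0),(57,15,8),(57,-15,8)]
for th in (24,28,32):
    W=tilted(o["tool_pos"],o["tool_rot"][2],th,P); print(th,proj("scene",W).round(1).tolist())
cv2.imwrite("pics/d1.png",np.hstack([cv2.resize(a[v:v+80,u:u+80,::-1],(400,400),interpolation=cv2.INTER_CUBIC) for a,u,v in((I[0],250,120),(I[1],170,130))]))
E
```

```text
time_s: 7.08
tool_pos: [0.6348, 0.1723, 0.1275]
tool_rot: [180.0, 0.3, 14.7]
force: [0.2, -0.5, -1.1]
grip_width: 0.0416
grasp_force: 45.0
time_s: 7.45
tool_pos: [0.6369, 0.1747, 0.1314]
tool_rot: [180.0, -0.1, 14.8]
force: [-0.3, 0.3, -2.7]
grip_width: 0.0414
grasp_force: 45.0
[-0.322822    0.29491101 -2.66919381] [0.63688591 0.17469602 0.13140924]
shift [-0.0004 -0.0013  0.0114] turn -0.0005
[[277, 149, 9, 5, 30], [273, 157, 4, 4, 12], [306, 156, 7, 8, 30], [273, 164, 4, 4, 12]] [[280.6, 150.9], [274.8, 158.6], [308.7, 159.4], [274.7, 165.9]]
24 [[271.6, 166.0], [271.0, 164.5], [276.1, 164.3], [308.1, 163.3], [312.6, 157.9], [311.8, 155.4], [307.3, 160.8]]
28 [[273.0, 168.0], [272.3, 166.5], [277.2, 165.9], [308.6, 162.8], [313.1, 157.4], [312.1, 154.9], [307.6, 160.3]]
32 [[274.5, 169.9], [273.8, 168.5], [278.5, 167.5], [309.0, 162.2], [313.5, 156.8], [312.4, 154.4], [307.9, 159.8]]
```

View pics/d1.png

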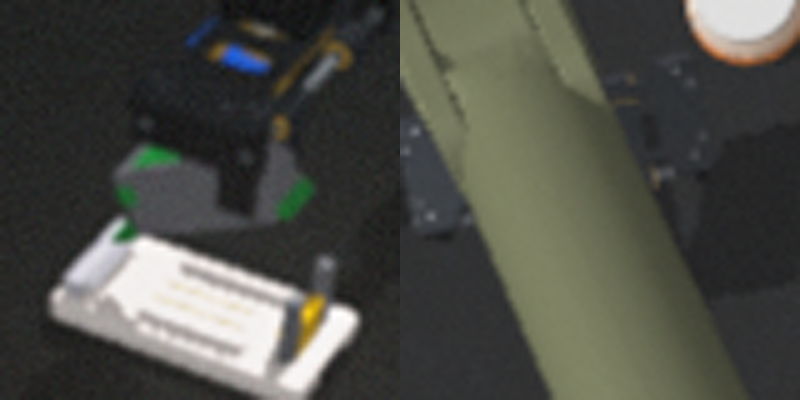

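```bash
python3 -m crank '[{"x":0.002,"y":-0.001,"z":0.012,"turn":0},{"x":0.002,"y":-0.001,"z":0.024,"turn":0},{"x":0.002,"y":-0.001,"z":0.034,"turn":0},{"x":0.002,"y":-0.001,"z":0.034,"turn":0},{"x":0.002,"y":-0.001,"z":0.034,"turn":0},{"x":0.002,"y":-0.001,"z":0.034,"turn":0}]'
python3 -m crank '[{"x":0,"y":0,"z":0.002,"turn":0},{"x":0,"y":0,"z":0.004,"turn":0},{"x":0,"y":0,"z":0.005,"turn":0},{"x":0,"y":0,"z":0.005,"turn":0}]'
python3 -c "
from h import *
go(*pt(DK,.027),.0894,14.8)"
```

```text
time_s: 8.3
tool_pos: [0.6385, 0.1761, 0.0971]
tool_rot: [180.0, -0.1, 14.8]
force: [0.6, 1.1, -2.5]
grip_width: 0.0418
grasp_force: 45.0
time_s: 8.8
tool_pos: [0.6382, 0.176, 0.0917]
tool_rot: [180.0, 0.0, 14.8]
force: [0.6, 0.7, -1.4]
grip_width: 0.0419
grasp_force: 45.0
shift [ 0.     -0.0004  0.0023] turn -0.0005
```

```bash
python3 -m crank '[{"x":0,"y":0,"z":0.001,"turn":0},{"x":0,"y":0,"z":0.002,"turn":0},{"x":0,"y":0,"z":0.002,"turn":0}]'
python3 -m crank '[{"x":0,"y":0,"z":0.001,"turn":0},{"x":0,"y":0,"z":0.002,"turn":0},{"x":0,"y":0,"z":0.002,"turn":0}]'
```

```text
time_s: 9.18
tool_pos: [0.6387, 0.1762, 0.0908]
tool_rot: [180.0, -0.1, 14.8]
force: [0.1, -0.4, 5.2]
grip_width: 0.0415
grasp_force: 45.0
time_s: 9.55
tool_pos: [0.6398, 0.1764, 0.0895]
tool_rot: [180.0, -0.2, 14.8]
force: [1.0, 0.3, 6.3]
grip_width: 0.0417
grasp_force: 45.0
```

```bash
python3 -m crank '[{"x":0,"y":0,"z":-0.002,"turn":0},{"x":0,"y":0,"z":-0.004,"turn":0},{"x":-0.002,"y":0,"z":-0.004,"turn":0},{"x":-0.005,"y":0,"z":-0.004,"turn":0},{"x":-0.008,"y":0,"z":-0.004,"turn":0},{"x":-0.011,"y":0,"z":-0.004,"turn":0},{"x":-0.011,"y":0,"z":-0.004,"turn":0},{"x":-0.011,"y":0,"z":-0.004,"turn":0}]'
python3 -c "
from h import *
o=env.get_obs();a=np.radians(14.8);d=o['tool_pos'][:2]-DK[:2];print(d[0]*np.cos(a)+d[1]*np.sin(a),-d[0]*np.sin(a)+d[1]*np.cos(a),o['force'])"
python3 -m crank '[{"x":-0.001,"y":0,"z":0,"turn":0},{"x":-0.002,"y":0,"z":0,"turn":0},{"x":-0.003,"y":0,"z":0,"turn":0},{"x":-0.003,"y":0,"z":0,"turn":0}]'
```

```text
time_s: 10.55
tool_pos: [0.6276, 0.1732, 0.0916]
tool_rot: [180.0, -0.0, 14.8]
force: [0.6, 0.6, -2.2]
grip_width: 0.0415
grasp_force: 45.0
0.01605535460596285 -0.0004291531312870388 [ 0.62178318  0.58711571 -2.19735755]
time_s: 11.05
tool_pos: [0.6256, 0.1727, 0.0921]
tool_rot: [-180.0, -0.1, 14.8]
force: [3.7, 0.7, -2.0]
grip_width: 0.0417
grasp_force: 45.0
```

```bash
python3 -m crank '[{"x":-0.001,"y":0,"z":0,"turn":0},{"x":-0.002,"y":0,"z":0,"turn":0},{"x":-0.002,"y":0,"z":0,"turn":0}]'
python3 - <<'E'
from h import *
o=env.get_obs();a=np.radians(14.8);d=o['tool_pos'][:2]-DK[:2];print(d[0]*np.cos(a)+d[1]*np.sin(a),-d[0]*np.sin(a)+d[1]*np.cos(a),o['force'])
I=[imaging.read_camera(n) for n in("scene","top")]
cv2.imwrite("pics/d2.png",cv2.resize(I[0][125:185,250:330,::-1],(800,600),interpolation=cv2.INTER_CUBIC))
E
```

```text
time_s: 11.42
tool_pos: [0.625, 0.1726, 0.0927]
tool_rot: [-180.0, -0.3, 14.8]
force: [6.0, 1.8, -3.4]
grip_width: 0.042
grasp_force: 45.0
0.013389828450329756 -0.00037778003492792067 [ 5.99555166  1.80793627 -3.38794309]
```

View pics/d2.png

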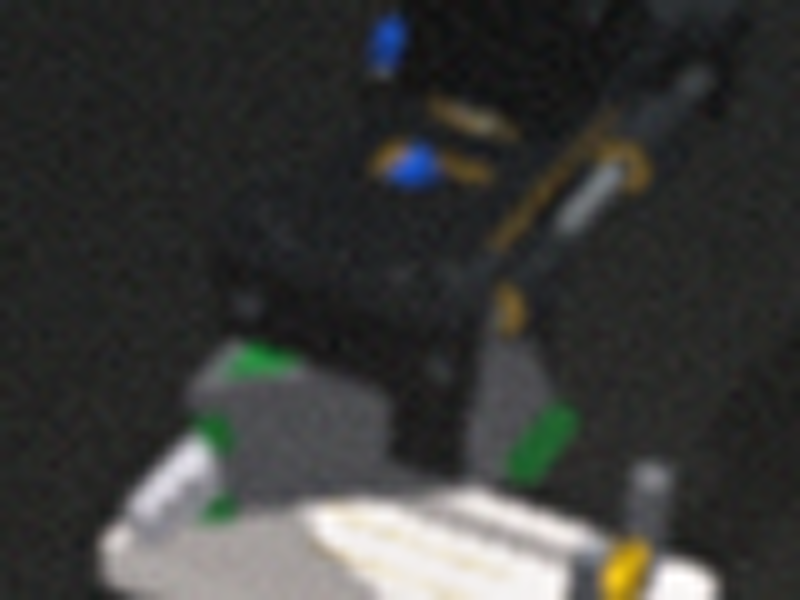

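```bash
python3 -m crank '[{"x":0.0015,"y":0,"z":0,"turn":0},{"x":0.0015,"y":0,"z":0,"turn":0},{"x":0.004,"y":0,"z":0.003,"turn":0},{"x":0.007,"y":0,"z":0.006,"turn":0},{"x":0.010,"y":0,"z":0.0095,"turn":0},{"x":0.013,"y":0,"z":0.013,"turn":0},{"x":0.0155,"y":0,"z":0.017,"turn":0},{"x":0.018,"y":0,"z":0.0205,"turn":0},{"x":0.018,"y":0,"z":0.0205,"turn":0},{"x":0.018,"y":0,"z":0.0205,"turn":0}]' - 20
python3 - <<'E'
from h import *
o=env.get_obs();a=np.radians(14.8);d=o['tool_pos'][:2]-DK[:2];print(d[0]*np.cos(a)+d[1]*np.sin(a),-d[0]*np.sin(a)+d[1]*np.cos(a),o['force'])
s=imaging.read_camera("scene").astype(int)
G=(s[:,:,1]>s[:,:,0]+30)&(s[:,:,1]>s[:,:,2]+20); G[:, :200]=0; G[:,330:]=0; G[:110]=0;G[220:]=0
n,l,st,c=cv2.connectedComponentsWithStats(G.astype(np.uint8)); print(st[1:].tolist())
P=[(57,-15,0),(57,15,0),(57,15,8),(57,-15,8)]
for th in (10,15,20,28):
    W=tilted(o["tool_pos"],o["tool_rot"][2],th,P); print(th,proj("scene",W).round(1).tolist())
cv2.imwrite("pics/d3.png",cv2.resize(s[125:185,250:330,::-1].astype(np.uint8),(800,600),interpolation=cv2.INTER_CUBIC))
E
```

```text
time_s: 12.78
tool_pos: [0.6394, 0.1763, 0.0702]
tool_rot: [180.0, 0.1, 14.8]
force: [-0.8, 0.2, -2.4]
grip_width: 0.0416
grasp_force: 20.0
0.02820639228515874 -0.0003844605260191012 [-0.83140359  0.16957289 -2.42469573]
[[273, 169, 3, 3, 9], [270, 173, 4, 5, 14], [304, 174, 6, 8, 25]]
10 [[305.2, 181.8], [309.6, 176.3], [309.4, 174.1], [305.0, 179.5]]
15 [[305.9, 181.4], [310.3, 175.9], [309.9, 173.6], [305.5, 179.1]]
20 [[306.6, 181.0], [311.0, 175.5], [310.4, 173.1], [306.0, 178.6]]
28 [[307.6, 180.1], [312.0, 174.6], [311.1, 172.3], [306.6, 177.7]]
```

View pics/d3.png

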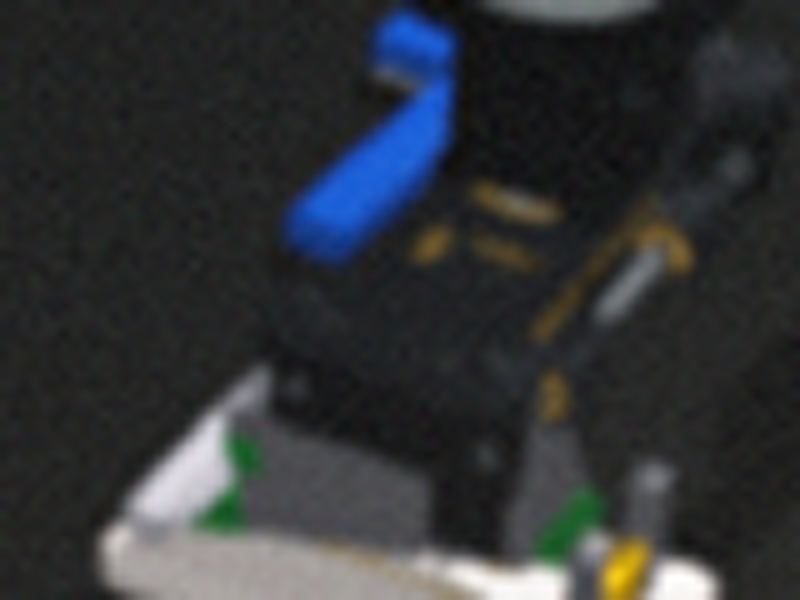

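```bash
python3 -m crank '[{"x":0.002,"y":0,"z":0.003,"turn":0},{"x":0.004,"y":0,"z":0.0065,"turn":0},{"x":0.006,"y":0,"z":0.010,"turn":0},{"x":0.0075,"y":0,"z":0.013,"turn":0},{"x":0.0075,"y":0,"z":0.013,"turn":0},{"x":0.0075,"y":0,"z":0.013,"turn":0}]' - 25
python3 -m crank '[{"x":0.0015,"y":0,"z":0.003,"turn":0},{"x":0.003,"y":0,"z":0.006,"turn":0},{"x":0.004,"y":0,"z":0.009,"turn":0},{"x":0.004,"y":0,"z":0.009,"turn":0},{"x":0.004,"y":0,"z":0.009,"turn":0}]' - 30
python3 - <<'E'
from h import *
o=env.get_obs();a=np.radians(14.8);d=o['tool_pos'][:2]-DK[:2];print(d[0]*np.cos(a)+d[1]*np.sin(a),-d[0]*np.sin(a)+d[1]*np.cos(a),o['force'])
E
```

```text
time_s: 13.58
tool_pos: [0.6467, 0.1783, 0.0586]
tool_rot: [180.0, 0.1, 14.8]
force: [-5.5, -1.9, 6.8]
grip_width: 0.0416
grasp_force: 25.0
time_s: 14.2
tool_pos: [0.6505, 0.1794, 0.0491]
tool_rot: [180.0, 0.1, 14.8]
force: [-6.4, -1.6, 4.0]
grip_width: 0.0421
grasp_force: 30.0
0.039768234963784274 -0.0002675391840035856 [-6.38682907 -1.618593    3.98845497]
```

```bash
python3 -m crank '[{"x":0,"y":0,"z":0.0015,"turn":0},{"x":0,"y":0,"z":0.003,"turn":0},{"x":0,"y":0,"z":0.0045,"turn":0},{"x":0,"y":0,"z":0.0045,"turn":0},{"x":0,"y":0,"z":0.0045,"turn":0}]' - 35
python3 - <<'E'
from h import *
o=env.get_obs();a=np.radians(14.8);d=o['tool_pos'][:2]-DK[:2];print(d[0]*np.cos(a)+d[1]*np.sin(a),-d[0]*np.sin(a)+d[1]*np.cos(a),o['force'])
s=imaging.read_camera("scene")
cv2.imwrite("pics/d4.png",cv2.resize(s[125:185,250:330,::-1],(800,600),interpolation=cv2.INTER_CUBIC))
E
```

```text
time_s: 14.82
tool_pos: [0.6513, 0.1795, 0.0466]
tool_rot: [180.0, -0.0, 14.8]
force: [-7.3, -2.8, 12.8]
grip_width: 0.0417
grasp_force: 35.0
0.040577031578800736 -0.00033217041404906035 [-7.31019247 -2.75836414 12.76933439]
```

```bash
python3 -m crank '[{"x":0,"y":0,"z":0.001,"turn":0},{"x":0,"y":0,"z":0.002,"turn":0},{"x":0,"y":0,"z":0.002,"turn":0},{"x":0,"y":0,"z":0.002,"turn":0}]' - 40
python3 - <<'E'
from h import *
o=env.get_obs();a=np.radians(14.8);d=o['tool_pos'][:2]-DK[:2];print(d[0]*np.cos(a)+d[1]*np.sin(a),-d[0]*np.sin(a)+d[1]*np.cos(a),o['force'])
s=imaging.read_camera("scene")
cv2.imwrite("pics/d4.png",cv2.resize(s[125:185,250:330,::-1],(800,600),interpolation=cv2.INTER_CUBIC))
E
```

```text
time_s: 15.38
tool_pos: [0.6513, 0.1796, 0.0466]
tool_rot: [179.9, -0.0, 14.8]
force: [-10.7, -4.5, 23.2]
grip_width: 0.0416
grasp_force: 40.0
0.04058834420653789 -0.00029153752171553506 [-10.7144972   -4.51369989  23.16544105]
```

View pics/d4.png

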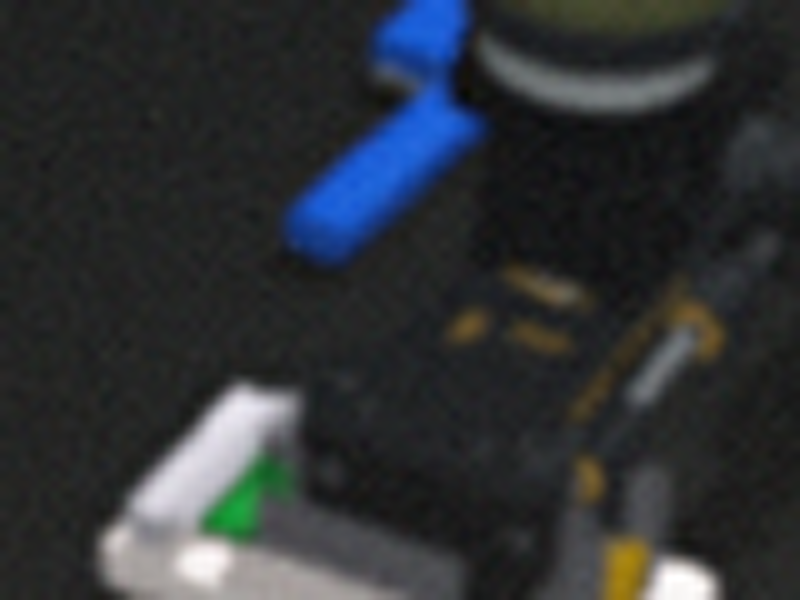

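```bash
python3 -m crank '[{"x":0,"y":0,"z":-0.002,"turn":0},{"x":0,"y":0,"z":-0.003,"turn":0},{"x":0,"y":0,"z":-0.004,"turn":0},{"x":0,"y":0,"z":-0.004,"turn":0}]'
python3 -m crank '[{"x":0,"y":0,"z":-0.001,"turn":0},{"x":0,"y":0,"z":-0.0015,"turn":0},{"x":0,"y":0,"z":-0.0015,"turn":0}]'
```

```text
time_s: 15.92
tool_pos: [0.6513, 0.1796, 0.0467]
tool_rot: [-180.0, -0.0, 14.8]
force: [-3.6, -0.5, 5.1]
grip_width: 0.0422
grasp_force: 40.0
time_s: 16.3
tool_pos: [0.6513, 0.1795, 0.0474]
tool_rot: [-180.0, -0.0, 14.8]
force: [-0.7, 0.3, -2.6]
grip_width: 0.0418
grasp_force: 40.0
```

```bash
python3 -m crank '[{"x":0,"y":0,"z":-0.001,"turn":0},{"x":0,"y":0,"z":-0.002,"turn":0},{"x":0,"y":0,"z":-0.002,"turn":0},{"x":0,"y":0,"z":-0.002,"turn":0}]'
```

```text
time_s: 16.8
tool_pos: [0.6511, 0.1793, 0.0486]
tool_rot: [-180.0, 0.0, 14.8]
force: [5.0, 2.0, -16.5]
grip_width: 0.0418
grasp_force: 40.0
```

```bash
python3 -m crank '[{"x":0,"y":0,"z":0.002,"turn":0},{"x":0,"y":0,"z":0.004,"turn":0},{"x":0,"y":0,"z":0.004,"turn":0},{"x":0,"y":0,"z":0.004,"turn":0}]'
python3 -m crank '[{"x":0,"y":0,"z":0,"turn":0},{"x":0,"y":0,"z":0,"turn":0},{"x":0,"y":0,"z":0,"turn":0},{"x":0,"y":0,"z":0,"turn":0}]' 0.06 40
python3 -m crank '[{"x":0,"y":0,"z":-0.02,"turn":0},{"x":0,"y":0,"z":-0.05,"turn":0},{"x":0,"y":0,"z":-0.1,"turn":0},{"x":0,"y":0,"z":-0.15,"turn":0},{"x":0,"y":0.06,"z":-0.15,"turn":0},{"x":0,"y":0.12,"z":-0.15,"turn":0},{"x":0,"y":0.18,"z":-0.15,"turn":0},{"x":0,"y":0.24,"z":-0.15,"turn":0},{"x":0,"y":0.28,"z":-0.15,"turn":0},{"x":0,"y":0.28,"z":-0.15,"turn":0}]'
python3 - <<'E'
from h import *
print(env.get_obs()["tool_pos"])
I={n:imaging.read_camera(n).astype(int) for n in("scene","top")}
np.save("sf.npy",I["scene"]);np.save("tf.npy",I["top"])
P=[(-64,-21,0),(-64,21,0),(57,-15,0),(57,15,8),(53,0,15)]
for n,(u0,u1,v0,v1) in {"scene":(250,330,140,220),"top":(180,240,140,215)}.items():
    s=I[n][:,:,:]; 
    old=np.load("s.npy" if n=="scene" else "t.npy")[:,:,::-1].astype(int)
    for nm,A in(("old",old),("new",s)):
        Y=(A[:,:,0]>A[:,:,2]+60)&(A[:,:,1]>A[:,:,2]+40); m=np.zeros_like(Y); m[v0:v1,u0:u1]=Y[v0:v1,u0:u1]
        G=(A[:,:,1]>A[:,:,0]+30)&(A[:,:,1]>A[:,:,2]+20)
        g=np.zeros_like(G); g[v0:v1,u0:u1]=G[v0:v1,u0:u1]
        st,c=cv2.connectedComponentsWithStats(g.astype(np.uint8))[2:]
        ys,xs=np.nonzero(m); print(n,nm,"yellow",len(xs),(xs.mean(),ys.mean(),xs.min(),xs.max(),ys.min(),ys.max()) if len(xs) else "","green",st[1:].tolist())
    a=np.radians(14.8); T=[(-64,-21,16),(-64,21,16),(-46,-21,21),(57,-15,16),(57,15,24),(-36,-15,61),(-36,15,61),(40,-15,61),(40,15,61)]
    W=[[*pt(DK,x/1e3,y/1e3),z/1e3] for x,y,z in T]; print(proj(n,W).round(1).tolist())
E
```

```text
time_s: 17.3
tool_pos: [0.6515, 0.1795, 0.0472]
tool_rot: [180.0, -0.0, 14.8]
force: [-1.1, -0.7, 1.4]
grip_width: 0.0418
grasp_force: 40.0
time_s: 17.8
tool_pos: [0.6513, 0.1795, 0.0461]
tool_rot: [180.0, -0.0, 14.8]
force: [-0.2, 0.6, 0.7]
grip_width: 0.0596
grasp_force: 0.0
time_s: 19.05
tool_pos: [0.723, -0.0978, 0.197]
tool_rot: [179.8, -0.0, 14.3]
force: [1.0, -0.0, -0.5]
grip_width: 0.0599
grasp_force: 0.0
[ 0.72295595 -0.09779212  0.19702403]
scene old yellow 37 (np.float64(311.6216216216216), np.float64(183.2972972972973), np.int64(310), np.int64(314), np.int64(179), np.int64(189)) green []
scene new yellow 52 (np.float64(298.0576923076923), np.float64(181.8846153846154), np.int64(252), np.int64(314), np.int64(163), np.int64(191)) green [[280, 163, 27, 13, 188], [270, 171, 9, 8, 42]]
[[268.2, 177.2], [274.8, 170.0], [273.5, 177.9], [305.3, 189.6], [309.9, 181.9], [278.0, 167.3], [282.8, 162.1], [301.3, 175.6], [305.8, 170.2]]
top old yellow 38 (np.float64(205.78947368421052), np.float64(158.3684210526316), np.int64(201), np.int64(233), np.int64(140), np.int64(161)) green []
top new yellow 27 (np.float64(205.88888888888889), np.float64(157.44444444444446), np.int64(201), np.int64(233), np.int64(140), np.int64(160)) green [[202, 163, 12, 22, 184], [207, 188, 12, 6, 50]]
[[218.9, 192.7], [207.2, 195.5], [217.7, 187.6], [209.7, 160.0], [201.1, 161.6], [214.2, 183.6], [205.7, 185.6], [209.4, 162.2], [200.8, 164.3]]
```

Run:
```python
from h import *
S0,T0=[np.load(f)[:,:,::-1].astype(int) for f in("s.npy","t.npy")];S1,T1=np.load("sf.npy"),np.load("tf.npy")
def blobs(A,box,col):
    u0,u1,v0,v1=box; B=A[v0:v1,u0:u1]
    m=(B[:,:,1]>B[:,:,0]+30)&(B[:,:,1]>B[:,:,2]+20) if col=='g' else (B[:,:,0]>B[:,:,2]+80)&(B[:,:,1]>B[:,:,2]+50)
    _,_,st,c=cv2.connectedComponentsWithStats(m.astype(np.uint8)); k=1+np.argsort(-st[1:,4])
    return [(c[i]+[u0,v0],st[i,4]) for i in k]
def ends(A,box):
    u0,u1,v0,v1=box;B=A[v0:v1,u0:u1].astype(int);m=(B[:,:,1]>B[:,:,0]+30)&(B[:,:,1]>B[:,:,2]+20)
    _,l,st,c=cv2.connectedComponentsWithStats(m.astype(np.uint8)); i=1+np.argmax(st[1:,4]); ys,xs=np.nonzero(l==i)
    r=cv2.minAreaRect(np.c_[xs,ys].astype(np.float32)); return c[i]+[u0,v0],r[1],r[2],st[i,4]
for nm,S,T,bs,bt in(("start",S0,T0,(130,190,215,260),(305,355,180,225)),("end",S1,T1,(250,330,140,200),(180,240,140,215))):
    a,b=ends(S,bs),ends(T,bt); print(nm,a,b,tri(a[0],b[0]))
for nm,S,T in(("start",S0,T0),("end",S1,T1)):
    print(nm,"catch",[b for b in blobs(S,(295,330,160,200),'y')][:2],[b for b in blobs(T,(190,225,145,175),'y')][:2])
print("dock pt",pt(DK,0))
for n,A,B in(("s",S0,S1),("t",T0,T1)):
    d=(np.abs(A-B).max(2)>45).astype(np.uint8); d=cv2.morphologyEx(d,cv2.MORPH_OPEN,np.ones((3,3)))
    st=cv2.connectedComponentsWithStats(d)[2]; print(n,[x.tolist() for x in st[1:] if x[4]>15])
```

```text
start (array([158.62222222, 231.0962963 ]), (27.746074676513672, 10.720074653625488), 22.833654403686523, np.int32(270)) (array([331.34759358, 199.09625668]), (20.767440795898438, 8.972888946533203), 73.61045837402344, np.int32(187)) (array([ 0.53934227, -0.25389321,  0.04406039]), array([-0.30278134,  0.02607888, -0.34927002, -0.22266917]))
end (array([293.09042553, 168.91489362]), (25.494295120239258, 7.937538146972656), 19.653823852539062, np.int32(188)) (array([207.625     , 173.32065217]), (20.716861724853516, 8.894148826599121), 77.47119140625, np.int32(184)) (array([0.61680515, 0.1706596 , 0.06135335]), array([-0.33823441,  0.05411298, -0.28238806, -0.28299545]))
start catch [(array([311.68965517, 183.13793103]), np.int32(29))] [(array([205.05882353, 158.91176471]), np.int32(34))]
end catch [(array([311.7, 183. ]), np.int32(30))] [(array([205.23809524, 157.95238095]), np.int32(21))]
dock pt [0.612  0.1695]
s [[65, 0, 22, 35, 307], [111, 0, 15, 32, 280], [163, 0, 9, 9, 64], [174, 0, 10, 17, 120], [185, 0, 14, 25, 259], [209, 0, 83, 74, 4044], [87, 22, 8, 16, 62], [91, 39, 7, 6, 27], [141, 61, 4, 7, 25], [142, 69, 5, 15, 59], [244, 133, 23, 6, 87], [279, 141, 11, 10, 80], [260, 163, 50, 31, 874], [140, 221, 38, 23, 475], [136, 234, 7, 7, 38], [172, 245, 9, 9, 50], [41, 273, 23, 16, 262], [182, 299, 42, 39, 335], [0, 314, 21, 43, 583]]
t [[271, 81, 62, 283, 9072], [329, 119, 47, 16, 372], [200, 161, 22, 33, 481], [415, 181, 11, 17, 132], [321, 185, 20, 35, 467], [439, 185, 19, 29, 500], [470, 184, 8, 92, 368], [282, 187, 8, 19, 97], [393, 268, 119, 116, 5424], [268, 314, 3, 12, 36], [256, 342, 20, 32, 334], [252, 369, 5, 5, 21], [373, 380, 12, 4, 39]]
```

Run:
```python
from h import *
S0,T0=[np.load(f)[:,:,::-1].astype(int) for f in("s.npy","t.npy")];S1,T1=np.load("sf.npy"),np.load("tf.npy")
for nm,A,B,box in(("cylS",S0,S1,(35,90,262,325)),("cylT",T0,T1,(390,430,175,205)),("clipS",S0,S1,(115,145,275,350)),("clipT",T0,T1,(358,398,145,190)),("spareT",T0,T1,(265,296,180,220))):
    u0,u1,v0,v1=box
    for I in(A,B):
        X=I[v0:v1,u0:u1]; m=(X[:,:,2]>X[:,:,0]+35) if nm!="spareT" else (X[:,:,0]>X[:,:,2]+60); ys,xs=np.nonzero(m); print(nm,len(xs),xs.min()+u0,xs.max()+u0,ys.min()+v0,ys.max()+v0,(xs.mean()+u0).round(2),(ys.mean()+v0).round(2),X[m].mean(0).round())
for nm,A,B,box in(("wS",S0,S1,(0,30,305,370)),("wT",T0,T1,(430,465,180,220))):
    u0,u1,v0,v1=box
    for I in(A,B):
        X=I[v0:v1,u0:u1]; m=X.min(2)>90; ys,xs=np.nonzero(m); print(nm,len(xs),xs.min()+u0,xs.max()+u0,ys.min()+v0,ys.max()+v0,X[m].mean(0).round())
```

```text
cylS 1774 40 85 265 323 63.11 293.71 [ 26.  67. 154.]
cylS 1766 41 85 265 323 63.23 293.77 [ 25.  61. 143.]
cylT 496 397 425 180 202 411.21 190.99 [ 57.  98. 183.]
cylT 488 397 425 180 202 411.09 191.03 [ 53.  89. 166.]
clipS 1009 117 142 283 335 129.91 308.48 [ 36.  87. 189.]
clipS 1010 117 142 283 335 129.9 308.5 [ 36.  87. 189.]
clipT 432 366 394 148 179 380.06 163.21 [ 63. 104. 191.]
clipT 433 366 394 148 179 380.06 163.24 [ 63. 105. 192.]
spareT 282 270 289 182 217 280.32 201.06 [221. 143.  87.]
spareT 174 270 282 187 217 277.7 205.46 [222. 145.  87.]
wS 905 0 26 313 369 [211. 212. 206.]
wS 880 0 26 314 369 [161. 161. 155.]
wT 637 437 458 184 214 [221. 221. 221.]
wT 634 437 458 185 214 [173. 173. 172.]
```

```bash
python3 -c "
from cell import env
print(env.sign_off())"
```

```text
the job is handed in; nothing more can be done
None
```

The green-trimmed pack is hooked under the rail and rocked down until the yellow catch snapped over its foot. A 16 N upward pull didn't free it, and the gripper then let go and moved clear. The clippers hadn't moved, and I saw no sign that anything else had, though the arm partly hid the spare pack in the final picture; job handed in after about 19 s.

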